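Verify the density meter: dark zero, latch the check standard in the beam, measure

ROBOT

A 7-joint arm with a two-finger parallel gripper is mounted at the origin on a cart in front of the work surface, level with it; the furniture and walls round the work are solid. World frame = base frame: x ahead of the robot, y to its left, z up, the work surface at z = 0. Lengths are in mm, angles in rad, forces in N, time in s.
With the tool pointing down it reaches from about 425 to 950 mm from the base axis. Payload 4.7 kg.
Tool frame: the origin (TCP) lies midway between the tips of the shut fingers; the grasp point (between the pads) lies 19 mm behind it; y points along the fingers, z is the direction in which the jaws open and shut, and the axes are right-handed (so a half turn about y gives the same grasp; the last joint's range is limited). The gripper opens to 85 mm and grips with 20 to 120 N. Pads are 22 mm wide; open, the fingers measure 114 mm over their backs; the gripper's body (76 mm by 85 mm) begins 54 mm behind the grasp point. The pads swing forward as they close: fully open they stand 13 mm farther back than shut.
Start: joints at [-1.215, 0.469, -0.049, 1.532, 0.024, 1.141, -0.082], TCP at [253.339, 625.674, 231.335] pointing down, gripper open.
Joint ranges: [-2.59, 2.59], [-0.33, 1.99], [-1.39, 1.29], [0.1, 2.45], [-1.04, 4.18], [0.21, 1.99], [-2.66, 2.66]. Speed limits (rad/s): [2.57, 2.57, 3.14, 3.14, 3.14, 3.14, 3.14].

INTERFACE

Orientations are given as a unit quaternion [w, x, y, z].
In Python, from rig import arm, viewer, ticket gives the robot as it stands. The module is installed in compiled form; this text tells all that it offers.
- The arm moves only by the shell command python3 -m jog 'ROWS'. ROWS is JSON, a list that holds one entry, the list of rows, each a list of 7 numbers: the turn, a rotation vector about the tool's x, y, z in rad, then the shift along the tool's x, y, z in cm, then the finger opening in cm, from 0 to 8.54. A call has exactly 8 rows; each row is the pose to reach, as a shift and turn from the pose commanded when the call began, along the tool's axes at that moment; what a row does not reach only later rows make up. A row lasts 1/8 s, in which the tool goes at most 62.5 mm and 10.7 degrees, less where a joint would pass 70% of its speed; a pose out of reach is approached as far as the arm can. A call with a gripper value outside its range is refused whole. The fingers move at their own pace and stop on an object; the grip force is fixed at half the most. Time passes only in rows, so rows that repeat a pose let the fingers close, or fill a call up. It gives the time, the measured TCP pose, the force and the opening at its end, in the units of the state.
- arm.read_state(): the state, without advancing time (a new reading comes with each control period).
- viewer.grab_frame(name): name is "scene" or "top"; returns a dict with "frame" (384x512x3 uint8, red, green, blue), "intrinsics" (3x3 intrinsics, pixels), "k1" (the pictures are not rectified: a ray, as slopes to the right and down, at radius r is drawn at 1 + k1 r^2 times it, then the intrinsics apply), "R" (3x3) and "t" (3): a world point X has camera coordinates R X + t. Camera axes: x right, y down, z forward; pixel columns grow to the right and rows downward; lengths in mm; the calibration is good to about 2 mm. A picture is of the moment at which its call begins. There is no depth.
- ticket.job_done(): hands the job in, once; it reports no verdict.
Trained networks look in the newest picture that a camera, given by its name, has taken for a name from the list of things; names that differ only in an ending like _2 or _b are one class to them, and where a whole thing is asked for, a point or a joint stands for the part that bears it (a point fixed in the world has none). Each returns a list of dicts, best first, with "score" (0 to 1); they miss things now and then, are a little off and sometimes report something else, mostly with a low value. They report only what shows in the picture. A call takes as long as a camera call.
- viewer.spot_in(camera, label): "position" ([x, y, z] in mm, in world coordinates, good to about 4 mm: the middle of the surface that is visible of it).
- viewer.silhouettes(camera, label): "region" (384x512 bool, what is visible of it).
The state is a dict: "time": time; "q": joint angles; "dq": joint speeds; "joint_torque": joint torques, N m; "position": TCP position; "tool_rot": TCP orientation; "wrist_force": force on the tool from outside, world axes, zero at the start; "moment": the same for the moment, N m; "width": finger opening in mm.
Only numpy, scipy, OpenCV 4.12 (cv2) and the standard library are available. Lean on these libraries where they do the work, as an engineer would, in place of code of your own. Each camera call takes 0.05 s, during which the arm holds its last target. There are 200 camera calls.

TASK

Run the daily check on the optical density meter with the glass standard that already stands in its sample slide: with the fingertips, push the slide's blue plate fully home against its end stop and keep it there for about a second (dark zero), then let go, so that the spring brings the slide part of the way back and it latches on the stop pin with the standard in the beam. Then press the green key all the way down and let it come up again. Only push and press: grip nothing, do not touch the standard, do not press the white key, and leave the cup, the bottle and the dish where they stand.

Things in the scene. Friction and masses are not known exactly. Their poses are not given: they have to be found in the camera images.
- od_meter: white bench meter, fixed, 140 mm wide, 135 deep, 72 high; origin on the bench under the middle of its front face, z up; x points from front to back and is the way the slide is pushed, y to the left. A 34 mm wide tunnel runs in from the front; before it a rail bed, 50 mm wide, at most 13 high, reaches to x = -60 mm. On top: display left, stop pin knob in the middle, two round keys right.
- sample_slide (a joint): sprung slide that runs into the tunnel, m: 0 = out (start), 0.035 = latched on the stop pin, 0.050 = fully home. The spring pushes it outward, 3.5 N at 0, 7 N when home, damped (3 N at 0.1 m/s). On the way in from about 0.008 a ramp lifts the pin (2 to 6 N more); from about 0.036 the pin has dropped behind the ramp and lets the slide come back only to 0.035.
- push_plate (a point): middle of the front face of the blue upright plate on the slide's outer end (moves with it), axes as od_meter. Plate 50 mm wide (y), 8 thick, from 10 to 57 mm above the bench; this point is 36 mm above the bench, 100 mm before the meter's front face at the start, 50 mm when home. Push here along the meter's +x.
- well (a point): point on the slide on the axis of the black well, 22 mm square and 19 mm high, in which the standard stands; at mid-height of the seated standard, 82 mm behind push_plate. Axes as od_meter.
- standard_mid (a point): centre (half-way up) of the check standard: loose black frame 12.5 x 12.5 x 45 mm with an amber glass, yellow dot on top, standing upright in the well with its top 58 mm above the bench. z along its height.
- stop_pin (a joint): lift of the stop pin, m: 0 = down, up to 0.009 as the ramp passes under it; its spring presses it down.
- pin_head (a point): top of the stop pin's black knob (19 mm across, red dot), on the meter's middle line 70 mm behind the front face, 92.5 mm above the bench when down.
- measure_key (a joint): travel of the green key, m: 0 = up, 0.004 = fully down; sprung, 1.5 N to start and about 4 N fully down.
- measure_key_top (a point): centre of the top of the green round key, 24 mm across, 81 mm above the bench, 9 mm above the meter's top; pressed straight down. In the meter's frame at x = 38 mm, y = -42 mm.
- lamp_key (a joint): travel of the white key, m: 0 = up, 0.004 = down; leave it alone.
- lamp_key_top (a point): centre of the top of the white round key, same size and height as the green one, 56 mm behind it.
- red_cup: loose sample cup with red lid, 51 mm across, 64 mm high, right of the slide; origin at the centre of its underside. Bystander.
- bottle: loose glass bottle with blue cap, 56 mm across, 102 mm high, right of the meter; origin at the centre of its underside. Bystander.
- dish: loose petri dish, 62 mm across, 14 mm high, left of the slide; origin at the centre of its underside. Bystander.
- cabinet_corner (a point): top of the nearest upright edge of the large white cabinet, fixed, that stands on the bench left of the meter, 318 mm high (a blue tray with taller grey cones lies on it). From this edge its front runs away ahead and to the left, its right side ahead and to the right; an arm that starts on the left must pass between this edge and its own base, or above.

How it is judged:
By the outcome, as a careful person would: the job done as asked, in the order asked, and still so for the second after the job is handed in, with the robot touching nothing.
It also fails if it takes over 51 s, if anything falls off the work surface, if the arm or the gripper's body presses on something with over 40 N, if the wrist force passes 120 N, or if a joint passes its speed limit or range.

## Working session

There is one attempt and no reset: what is moved stays moved. The work goes in short steps, Python scripts to look and compute and a shell command to move; the robot and the scene stay as the last step left them, time stands still between calls to the robot, and variables do not carry over. Pictures are saved under pics/ and viewed, on a budget of 10 in all, crops included, one or two more only if the job needs it, and the job is handed in when it is done.

```bash
mkdir -p pics; cat > h.py <<'E'
import numpy as np, cv2
from rig import arm, viewer, ticket
from scipy.spatial.transform import Rotation as Ro
def snap(cam,fn):
    f=viewer.grab_frame(cam); cv2.imwrite('pics/'+fn,f['frame'][:,:,::-1]); return f
def R():
    s=arm.read_state(); w,x,y,z=s['tool_rot']; return Ro.from_quat([x,y,z,w]).as_matrix(), np.array(s['position']), s
def proj(f,X):
    c=np.array(f['R'])@np.array(X,float)+f['t']; a=c[:2]/c[2]; a=a*(1+f['k1']*(a@a)); K=np.array(f['intrinsics']); return (K[:2,:2]@a+K[:2,2])
E
python3 - <<'E'
from h import *
np.set_printoptions(precision=3,suppress=True)
for c in ['scene','top']:
    f=snap(c,c+'0.png')
    C=-np.array(f['R']).T@f['t'];print(c,C,f['k1'],np.array(f['intrinsics'])[0,0])
    for l in ['od_meter','push_plate','standard_mid','pin_head','measure_key_top','lamp_key_top','red_cup','bottle','dish','cabinet_corner']:
        r=viewer.spot_in(c,l); print(l,[(np.round(d['position'],0),round(d['score'],2)) for d in r[:2]])
r,p,s=R();print(r,p,s['time'],s['wrist_force'],s['width'])
E
```

```text
scene [ -84.908 -813.315  589.262] 0.014815940563878258 411.5335691346057
od_meter [(array([ 542., -378.,   58.]), 0.62)]
push_plate [(array([ 466., -335.,   16.]), 0.92)]
standard_mid []
pin_head []
measure_key_top [(array([ 543., -404.,   80.]), 0.49)]
lamp_key_top []
red_cup [(array([ 419., -458.,   57.]), 0.74), (array([ 461., -334.,   16.]), 0.53)]
bottle [(array([ 514., -513.,   61.]), 0.7)]
dish [(array([ 480., -209.,   10.]), 0.73)]Traceback (most recent call last):
  File "<stdin>", line 7, in <module>
ValueError: it knows: bottle, dish, lamp_key, lamp_key_top, measure_key, measure_key_top, od_meter, pin_head, push_plate, red_cup, sample_slide, standard_mid, stop_pin, well
```

```bash
python3 - <<'E'
from h import *
np.set_printoptions(precision=3,suppress=True)
for c in ['top']:
    f=snap(c,c+'0.png')
    C=-np.array(f['R']).T@f['t'];print(c,C,f['k1'],np.array(f['intrinsics'])[0,0])
    for l in ['od_meter','push_plate','standard_mid','pin_head','measure_key_top','lamp_key_top','red_cup','bottle','dish']:
        r=viewer.spot_in(c,l); print(l,[(np.round(d['position'],0),round(d['score'],2)) for d in r[:2]])
r,p,s=R();print(r,p,s['time'],s['wrist_force'],s['width'])
E
```

```text
top [ 405.297 -239.967 1057.736] -0.09183752796652578 368.19323433822626
od_meter [(array([ 568., -358.,   68.]), 0.71)]
push_plate [(array([ 470., -332.,   16.]), 0.74)]
standard_mid []
pin_head []
measure_key_top [(array([ 542., -402.,   82.]), 0.47)]
lamp_key_top []
red_cup [(array([ 428., -446.,   61.]), 0.86)]
bottle [(array([ 532., -497.,   73.]), 0.63), (array([ 433., -446.,   66.]), 0.31)]
dish [(array([ 485., -205.,   13.]), 0.76)]
[[ 0.927 -0.     0.375]
 [-0.375  0.     0.927]
 [-0.    -1.     0.   ]] [253.383 625.684 231.341] 1.0 [-0.663 -0.523  0.437] 85.87177918188064
```

View pics/scene0.png

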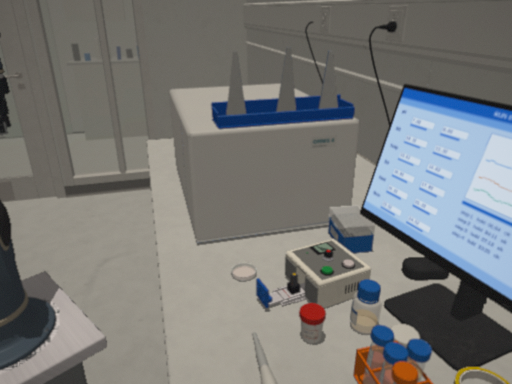

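View pics/top0.png

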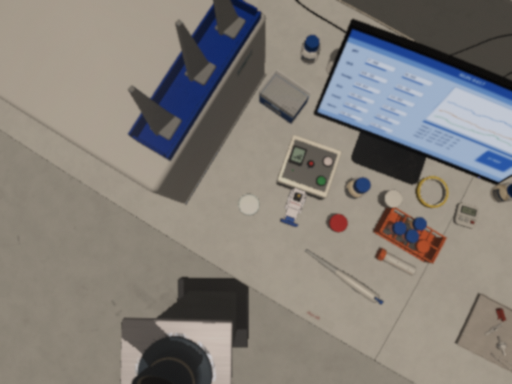

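```bash
python3 - <<'E'
import cv2,numpy as np
t=cv2.imread('pics/top0.png')[130:235,230:350];s=cv2.imread('pics/scene0.png')[235:315,250:375]
t=cv2.resize(t,None,fx=5,fy=5,interpolation=3)
cv2.imwrite('pics/c0.png',t)
s=cv2.resize(s,None,fx=6,fy=6,interpolation=3);cv2.imwrite('pics/c1.png',s)
E
```

```text
(no output)
```

View pics/c0.png

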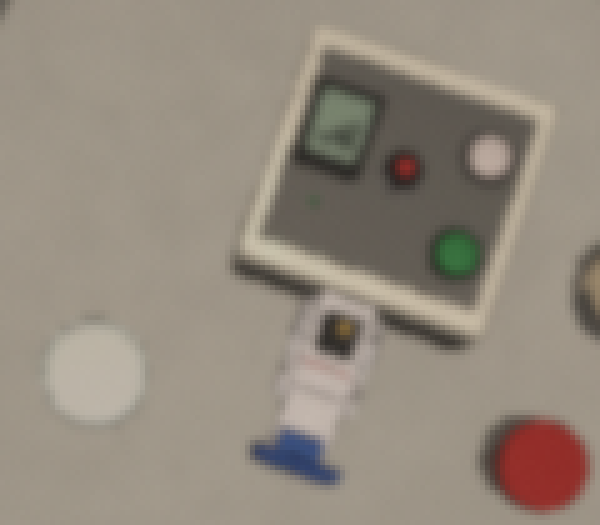

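View pics/c1.png

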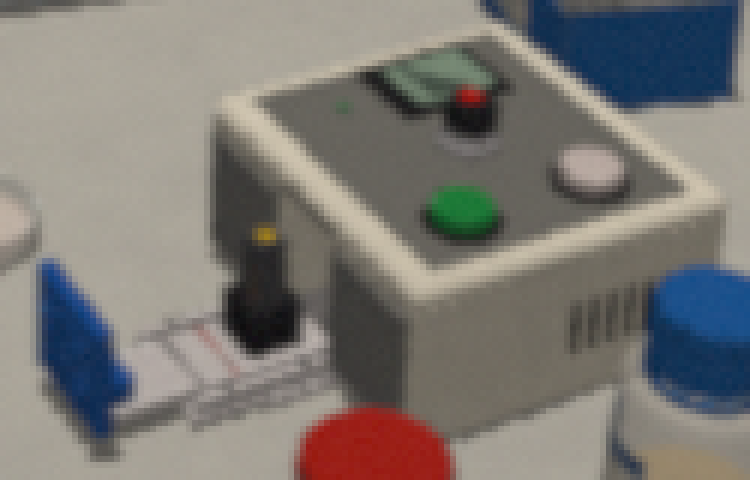

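The top crop shows the green key at (457,254)/5, the white key at (490,157)/5, the pin at (405,167)/5, the yellow dot at (345,328)/5 and the plate near (295,464)/5. The scene crop shows the same parts. Next I fit the meter pose.

```bash
cat > fit.py <<'E'
from h import *
from scipy.optimize import least_squares
np.set_printoptions(precision=2,suppress=True)
M=dict(g=(38,-42,81),w=(94,-42,81),p=(70,0,92.5),y=(-18,0,58),FL=(0,70,72),BL=(135,70,72),BR=(135,-70,72),FR=(0,-70,72),pl=(-96,0,57))
T=dict(g=(457,254),w=(490,157),p=(405,167),y=(345,328),FL=(243,248),BL=(318,30),BR=(552,105),FR=(482,335),pl=(295,464))
S=dict(g=(462,210),w=(591,170),p=(471,95),y=(265,235),FL=(220,103),BL=(495,26),BR=(722,200),FR=(420,292))
ft=viewer.grab_frame('top');fs=viewer.grab_frame('scene')
def W(v,m): c,s=np.cos(v[2]),np.sin(v[2]); return [v[0]+c*m[0]-s*m[1],v[1]+s*m[0]+c*m[1],m[2]]
def res(v,cams='ts'):
    o=[]
    for k in T:
        if 't' in cams:o.append(proj(ft,W(v,M[k]))-(np.array(T[k])/5-.4+[230,130]))
        if 's' in cams and k in S:o.append(proj(fs,W(v,M[k]))-(np.array(S[k])/6-.42+[250,235]))
    return np.ravel(o)
for c in ['t','s','ts']:
    r=least_squares(res,[510,-350,-.3],args=(c,),loss='soft_l1',x_scale=[10,10,.1]);v=r.x
    print(c,v,'plate',W(v,(-100,0,36)),'green',W(v,M['g']),np.round(res(v,c),1))
E
python3 fit.py
```

```text
t [ 521.87 -346.49   -0.33] plate [np.float64(427.3291735616031), np.float64(-313.88973179352956), 36] green [np.float64(544.0971478449269), np.float64(-398.58471500841085), 81] [ 0.  -0.3  0.  -0.3 -0.   0.  -0.1  0.1 -1.5  0.7 -0.2 -1.6  1.4  0.2
 -0.2  0.6  0.5 -0.1]
s [ 519.01 -347.17   -0.33] plate [np.float64(424.36593250449675), np.float64(-314.8743510540163), 36] green [np.float64(541.4057504011668), np.float64(-399.1932755414309), 81] [ 0.2 -0.7 -0.  -0.6 -0.   0.8 -0.1  0.6 -1.3 -0.3  0.6 -0.7  1.1 -0.4
 -0.5  1.1]
ts [ 520.96 -346.37   -0.33] plate [np.float64(426.38741716032416), np.float64(-313.8631996107902), 36] green [np.float64(543.241130522516), np.float64(-398.43984930482054), 81] [-0.   0.   0.4 -1.2 -0.1 -0.   0.2 -1.1 -0.1  0.3  0.2  0.3 -0.1  0.5
  0.2  0.  -1.6  1.1 -0.9 -0.8 -0.3 -1.3  0.9 -1.   1.4  0.5  1.2 -0.8
 -0.2  0.9 -0.3  0.5  0.5  0.3]
```

```bash
cat > m.py <<'E'
from h import *
np.set_printoptions(precision=1,suppress=True)
V=[521,-346.4,-.33]
c,s=np.cos(V[2]),np.sin(V[2])
def W(x,y,z): return np.array([V[0]+c*x-s*y,V[1]+s*x+c*y,z])
def to(*m):
    r,p,st=R(); d=r.T@(W(*m)-p)/10; a=np.arctan2(r[1,0],r[0,0]); print('target',W(*m),'tool shift cm',np.round(d,2),'turn y',round(-(V[2]-a),4))
def st():
    r,p,s=R(); d=p-np.array([V[0],V[1],0]); print('t',round(s['time'],2),'pos',p,'meter',np.array([c*d[0]+s*d[1],-s*d[0]+c*d[1],d[2]]),'F',np.array(s['wrist_force']),'w',round(s['width'],1),'q',np.round(s['q'],2)); print('toolR',np.round(r,3).tolist())
def bp(f,px,z):
    from scipy.optimize import fsolve
    return fsolve(lambda u: proj(f,[u[0],u[1],z])-px,[400,0])
E
python3 - <<'E'
from m import *
f=viewer.grab_frame('top')
print('corner',bp(f,(158,191),318),'front far',bp(f,(0,97),318),'right far',bp(f,(265,16),318),'bottom',bp(f,(187,203),0), 'corner scn',bp(viewer.grab_frame('scene'),(197,241),0))
print(proj(f,[0,0,0]),proj(f,[253,626,231]))
to(-150,0,150);st()
E
```

```text
corner [485.  -28.1] front far [693.4 346.7] right far [ 870.3 -243.9] bottom [485.  -23.9] corner scn [497.6   2.7]
[175.  373.2] [-86.  284.6]
target [ 379.1 -297.8  150. ] tool shift cm [ 46.3   8.1 -80.9] turn y -0.0548Traceback (most recent call last):
  File "<stdin>", line 5, in <module>
  File "m.py", line 9, in st
    r,p,s=R(); d=p-np.array([V[0],V[1],0]); print('t',round(s['time'],2),'pos',p,'meter',np.array([c*d[0]+s*d[1],-s*d[0]+c*d[1],d[2]]),'F',np.array(s['wrist_force']),'w',round(s['width'],1),'q',np.round(s['q'],2)); print('toolR',np.round(r,3).tolist())
                                                                                                          ~^~~~~
TypeError: unsupported operand type(s) for *: 'dict' and 'float'
```

```bash
sed -i 's/r,p,s=R(); d=p-/r,p,S=R(); d=p-/; s/S\b\[/S[/g; s/round(s\[/round(S[/g; s/array(s\[/array(S[/g' m.py; sed -i "3,\$s/np.round(s\['q'\]/np.round(S['q']/" m.py
python3 -m jog '[[[0,-0.02,0,2,-3,-3,0],[0,-0.04,0,5,-6,-7,0],[0,-0.055,0,8,-9,-11,0],[0,-0.055,0,11,-12,-15,0],[0,-0.055,0,14,-15,-19,0],[0,-0.055,0,16.5,-15,-23,0],[0,-0.055,0,19,-15,-26.4,0],[0,-0.055,0,19,-15,-26.4,0]]]'
python3 -c "
from m import *
st();to(-100,200,380);to(-150,0,150)"
```

```text
time: 2.2
position: [331.6, 306.5, 382.1]
tool_rot: [0.698, -0.697, 0.118, -0.119]
wrist_force: [-1.1, 0.6, 0.2]
width: 0.1
t 2.2 pos [331.6 306.5 382.1] meter [-390.7  556.3  382.1] F [-1.1  0.6  0.2] w 0.1 q [-0.9 -0.   0.1  1.8  0.   1.4  0.4]
toolR [[0.944, 0.001, 0.33], [-0.33, 0.001, 0.944], [0.001, -1.0, 0.001]]
target [ 491.2 -124.8  380. ] tool shift cm [ 29.3   0.2 -35.5] turn y -0.0059
target [ 379.1 -297.8  150. ] tool shift cm [ 24.4  23.2 -55.5] turn y -0.0059
```

```bash
python3 -m jog '[[[0,-0.006,0,4.2,0,-4,0],[0,-0.006,0,8.4,0,-8,0],[0,-0.006,0,12.5,0,-12.2,0],[0,-0.006,0,15.5,0,-17.2,0],[0,-0.006,0,18.3,0,-22.2,0],[0,-0.006,0,21,0,-27.2,0],[0,-0.006,0,21.5,0,-33,0],[0,-0.006,0,22,0,-38.8,0]]]'
python3 -c "
from m import *
st();to(-150,0,150)"
```

```text
time: 3.2
position: [413.0, -129.6, 381.4]
tool_rot: [-0.698, 0.698, -0.113, 0.114]
wrist_force: [0.9, 1.6, 0.1]
width: -0.0
t 3.2 pos [ 413.  -129.6  381.4] meter [-172.4  170.1  381.4] F [0.9 1.6 0.1] w -0.0 q [-0.5 -0.1  0.6  1.9  0.1  1.4  1.4]
toolR [[0.949, 0.001, 0.317], [-0.317, -0.0, 0.949], [0.001, -1.0, 0.0]]
target [ 379.1 -297.8  150. ] tool shift cm [  2.1  23.1 -17. ] turn y 0.0077
```

```bash
python3 -m jog '[[[0,0.0077,0,0.7,2,-5.5,0],[0,0.0077,0,1.4,5,-11,0],[0,0.0077,0,2.1,8,-15,0],[0,0.0077,0,2.1,12,-17,0],[0,0.0077,0,2.1,17,-17,0],[0,0.0077,0,2.1,22,-17,0],[0,0.0077,0,2.1,27,-17,0],[0,0.0077,0,2.1,27,-17,0]]]'
python3 - <<'E'
from m import *
st();to(-140,0,28)
a=snap('top','t1.png');b=snap('scene','s1.png')
t=cv2.imread('pics/t1.png')[130:260,210:350];s=cv2.imread('pics/s1.png')[195:325,220:380]
t=cv2.resize(t,(560,520),interpolation=3);s=cv2.resize(s,(640,520),interpolation=3)
for M,f,o,in ((t,a,(210,130)),(s,b,(220,195))):
  for X in ((-100,0,36),(-100,0,57),(38,-42,81),(94,-42,81)):
    p=((proj(f,W(*X))-o+.4)*4).astype(int); cv2.circle(M,tuple(int(i) for i in p),3,(255,255,0),-1)
cv2.imwrite('pics/ts1.png',cv2.resize(np.hstack([t,s]),(800,347)))
E
```

```text
time: 4.2
position: [377.2, -294.6, 108.5]
tool_rot: [0.698, -0.697, 0.119, -0.114]
wrist_force: [-0.5, 0.0, 0.2]
width: -0.0
t 4.2 pos [ 377.2 -294.6  108.5] meter [-152.8    2.4  108.5] F [-0.5  0.   0.2] w -0.0 q [-0.1  0.4  0.8  2.1 -0.4  0.8  2.2]
toolR [[0.946, -0.008, 0.325], [-0.325, 0.003, 0.946], [-0.008, -1.0, 0.0]]
target [ 388.6 -301.    28. ] tool shift cm [ 1.4  8.  -0.2] turn y -0.0007
```

View pics/ts1.png

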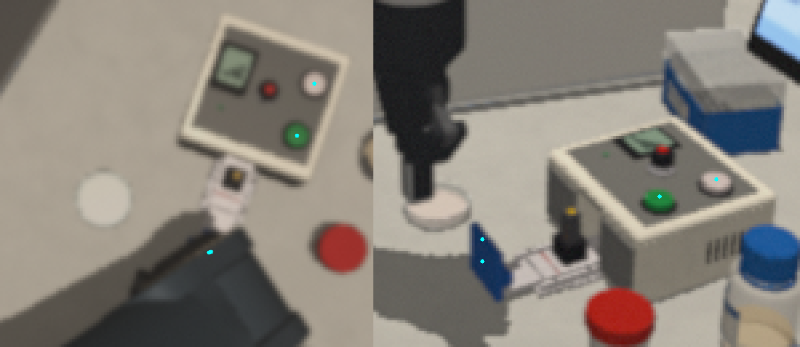

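```bash
python3 -m jog '[[[0,0,0,0.5,3,-0.2,0],[0,0,0,1,6,-0.2,0],[0,0,0,1.4,8,-0.2,0],[0,0,0,1.6,8,-0.2,0],[0,0,0,2.0,8,-0.2,0],[0,0,0,2.5,8,-0.2,0],[0,0,0,3,8,-0.2,0],[0,0,0,3,8,-0.2,0]]]'
python3 -c "
from m import *
st();to(-100,0,28)"
```

```text
time: 5.3
position: [407.1, -308.3, 31.6]
tool_rot: [-0.697, 0.698, -0.116, 0.117]
wrist_force: [0.3, 0.3, -0.7]
width: -0.3
t 5.3 pos [ 407.1 -308.3   31.6] meter [-120.1   -0.9   31.6] F [ 0.3  0.3 -0.7] w -0.3 q [ 0.1  0.6  0.6  2.1 -0.6  0.6  2.4]
toolR [[0.946, 0.001, 0.325], [-0.325, -0.0, 0.946], [0.001, -1.0, -0.0]]
target [ 426.4 -314.    28. ] tool shift cm [2.  0.4 0.1] turn y -0.0009
```

```bash
python3 -m jog '[[[0,0,0,0.5,0.1,0.1,0],[0,0,0,0.9,0.1,0.1,0],[0,0,0,1.2,0.2,0.1,0],[0,0,0,1.6,0.2,0.1,0],[0,0,0,2,0.2,0.1,0],[0,0,0,2.4,0.2,0.1,0],[0,0,0,2.8,0.2,0.1,0],[0,0,0,2.8,0.2,0.1,0]]]'
python3 -c "
from m import *
st()"
```

```text
time: 6.3
position: [431.8, -315.8, 28.9]
tool_rot: [0.698, -0.697, 0.118, -0.116]
wrist_force: [-5.7, 2.7, 2.9]
width: 0.1
t 6.3 pos [ 431.8 -315.8   28.9] meter [-94.3  -0.   28.9] F [-5.7  2.7  2.9] w 0.1 q [ 0.1  0.6  0.6  2.1 -0.6  0.7  2.3]
toolR [[0.945, -0.003, 0.326], [-0.326, 0.002, 0.945], [-0.003, -1.0, 0.001]]
```

```bash
python3 -m jog '[[[0,0,0,0.4,0,0,0],[0,0,0,0.8,0,0,0],[0,0,0,1.2,0,0,0],[0,0,0,1.6,0,0,0],[0,0,0,2,0,0,0],[0,0,0,2.4,0,0,0],[0,0,0,2.7,0,0,0],[0,0,0,2.7,0,0,0]]]'
python3 -c "
from m import *
st()"
```

```text
time: 7.3
position: [456.9, -324.5, 28.8]
tool_rot: [0.698, -0.697, 0.118, -0.116]
wrist_force: [-5.1, 2.5, 3.9]
width: 0.2
t 7.3 pos [ 456.9 -324.5   28.8] meter [-67.7  -0.1  28.8] F [-5.1  2.5  3.9] w 0.2 q [ 0.1  0.6  0.6  2.  -0.6  0.7  2.3]
toolR [[0.945, -0.003, 0.326], [-0.326, 0.002, 0.945], [-0.004, -1.0, 0.001]]
```

```bash
python3 -m jog '[[[0,0,0,0.1,0,0,0],[0,0,0,0.2,0,0,0],[0,0,0,0.3,0,0,0],[0,0,0,0.4,0,0,0],[0,0,0,0.5,0,0,0],[0,0,0,0.6,0,0,0],[0,0,0,0.7,0,0,0],[0,0,0,0.7,0,0,0]]]'
python3 -c "
from m import *
st()"
```

```text
time: 8.3
position: [463.1, -326.7, 28.8]
tool_rot: [0.698, -0.697, 0.118, -0.115]
wrist_force: [-6.5, 2.2, 4.0]
width: 0.1
t 8.3 pos [ 463.1 -326.7   28.8] meter [-61.1  -0.1  28.8] F [-6.5  2.2  4. ] w 0.1 q [ 0.1  0.6  0.6  2.  -0.6  0.7  2.3]
toolR [[0.945, -0.004, 0.326], [-0.326, 0.003, 0.945], [-0.004, -1.0, 0.001]]
```

```bash
python3 -m jog '[[[0,0,0,0.1,0,0,0],[0,0,0,0.2,0,0,0],[0,0,0,0.3,0,0,0],[0,0,0,0.4,0,0,0],[0,0,0,0.5,0,0,0],[0,0,0,0.5,0,0,0],[0,0,0,0.5,0,0,0],[0,0,0,0.5,0,0,0]]]'
python3 -c "
from m import *
st()"
```

```text
time: 9.3
position: [465.1, -327.3, 28.7]
tool_rot: [0.699, -0.696, 0.12, -0.114]
wrist_force: [-11.9, 5.4, 10.8]
width: -0.1
t 9.3 pos [ 465.1 -327.3   28.7] meter [-59.1  -0.1  28.7] F [-11.9   5.4  10.8] w -0.1 q [ 0.1  0.6  0.6  2.  -0.6  0.7  2.3]
toolR [[0.945, -0.008, 0.327], [-0.327, 0.006, 0.945], [-0.01, -1.0, 0.003]]
```

```bash
python3 -m jog '[[[0,0,0,0.1,0,0,0],[0,0,0,0.2,0,0,0],[0,0,0,0.3,0,0,0],[0,0,0,0.3,0,0,0],[0,0,0,0.3,0,0,0],[0,0,0,0.3,0,0,0],[0,0,0,0.3,0,0,0],[0,0,0,0.3,0,0,0]]]'
python3 -c "
from m import *
st()
f=snap('scene','s2.png');s=cv2.imread('pics/s2.png')[195:325,220:380]
cv2.imwrite('pics/c2.png',cv2.resize(s,(640,520),interpolation=3))"
```

```text
time: 10.3
position: [465.1, -327.3, 28.4]
tool_rot: [0.7, -0.695, 0.122, -0.112]
wrist_force: [-18.2, 7.5, 14.2]
width: -0.2
t 10.3 pos [ 465.1 -327.3   28.4] meter [-59.1  -0.1  28.4] F [-18.2   7.5  14.2] w -0.2 q [ 0.1  0.6  0.6  2.  -0.6  0.7  2.3]
toolR [[0.945, -0.013, 0.328], [-0.327, 0.01, 0.945], [-0.015, -1.0, 0.005]]
```

View pics/c2.png

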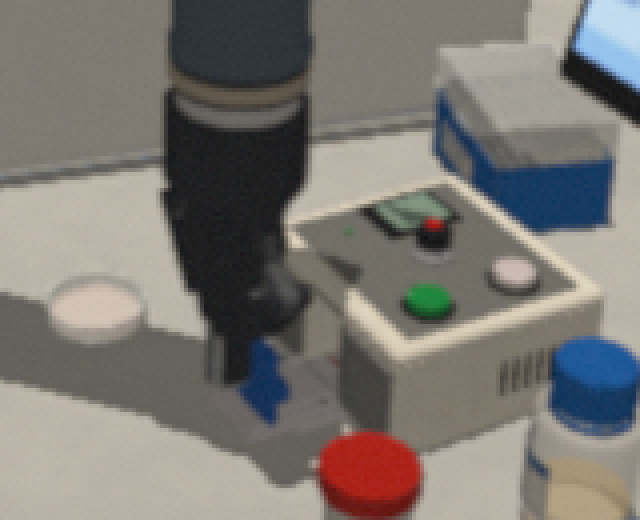

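Position has stopped changing at 59 mm before the front while force rises to 24 N, so the plate is on the end stop, held about 1.4 s. Now I back off.

```bash
python3 -m jog '[[[0,0,0,-0.6,0,0,0],[0,0,0,-1.2,0,0,0],[0,0,0,-1.8,0,0,0],[0,0,0,-2.4,0,0,0],[0,0,0,-3.2,0,0,0],[0,0,0,-4.2,0,0,0],[0,0,0,-5.4,0,0,0],[0,0,0,-6.4,0,0,0]]]'
python3 -c "
from m import *
st();to(38,-42,130)
for c in('scene','top'): 
  f=snap(c,c+'3.png')
s=cv2.imread('pics/scene3.png')[195:325,220:380];t=cv2.imread('pics/top3.png')[130:260,210:350]
cv2.imwrite('pics/c3.png',cv2.resize(np.hstack([s,t]),(800,347),interpolation=3))"
```

```text
time: 11.35
position: [411.7, -308.9, 29.4]
tool_rot: [0.697, -0.697, 0.117, -0.117]
wrist_force: [0.4, 0.2, 0.0]
width: 0.1
t 11.35 pos [ 411.7 -308.9   29.4] meter [-115.6    0.    29.4] F [0.4 0.2 0. ] w 0.1 q [ 0.1  0.6  0.6  2.1 -0.6  0.6  2.3]
toolR [[0.945, 0.0, 0.326], [-0.326, 0.0, 0.945], [0.0, -1.0, 0.0]]
target [ 543.3 -398.4  130. ] tool shift cm [ 15.4 -10.1  -4.2] turn y -0.0017
```

View pics/c3.png

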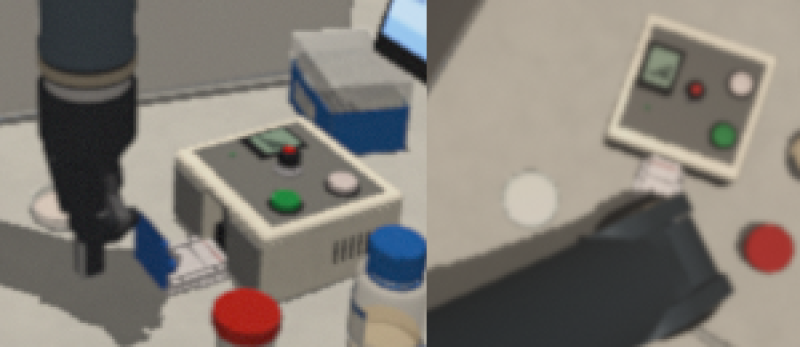

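```bash
python3 -m jog '[[[0,0,0,0,-4,0,0],[0,0,0,0,-8,0,0],[0,0,0,0,-12,0,0],[0,0,0,3,-12,-1,0],[0,0,0,7,-12,-2,0],[0,0,0,11,-12,-3,0],[0,0,0,15.4,-12,-4.2,0],[0,0,0,15.4,-12,-4.2,0]]]'
python3 -c "
from m import *
st();to(38,-42,84)"
```

```text
time: 12.45
position: [546.8, -400.1, 148.5]
tool_rot: [-0.697, 0.698, -0.116, 0.116]
wrist_force: [-0.6, 0.0, 0.0]
width: 0.1
t 12.45 pos [ 546.8 -400.1  148.5] meter [ 41.8 -42.4 148.5] F [-0.6  0.   0. ] w 0.1 q [ 0.1  0.6  0.7  1.6 -0.5  1.1  2.2]
toolR [[0.946, 0.0, 0.324], [-0.324, -0.002, 0.946], [0.001, -1.0, -0.002]]
target [ 543.3 -398.4   84. ] tool shift cm [-0.4  6.5  0.1] turn y 0.0004
```

```bash
python3 -m jog '[[[0,0,0,0,1.5,0,0],[0,0,0,0,3,0,0],[0,0,0,0,4.5,0,0],[0,0,0,0,5.5,0,0],[0,0,0,0,6,0,0],[0,0,0,0,6.2,0,0],[0,0,0,0,6.2,0,0],[0,0,0,0,6.2,0,0]]]'
python3 - <<'E'
from m import *
st();to(38,-42,77)
for c in('scene','top'): 
  f=snap(c,c+'4.png')
s=cv2.imread('pics/scene4.png')[195:325,220:380];t=cv2.imread('pics/top4.png')[130:260,210:350]
cv2.imwrite('pics/c4.png',cv2.resize(np.hstack([s,t]),(800,347),interpolation=3))
E
```

```text
time: 13.45
position: [544.5, -399.3, 87.7]
tool_rot: [-0.697, 0.698, -0.116, 0.117]
wrist_force: [-0.6, 0.3, -0.6]
width: 0.2
t 13.45 pos [ 544.5 -399.3   87.7] meter [ 39.4 -42.4  87.7] F [-0.6  0.3 -0.6] w 0.2 q [ 0.1  0.7  0.7  1.7 -0.5  0.9  2.2]
toolR [[0.946, 0.001, 0.325], [-0.325, -0.0, 0.946], [0.001, -1.0, -0.0]]
target [ 543.3 -398.4   77. ] tool shift cm [-0.1  1.1  0. ] turn y -0.0015
```

View pics/c4.png

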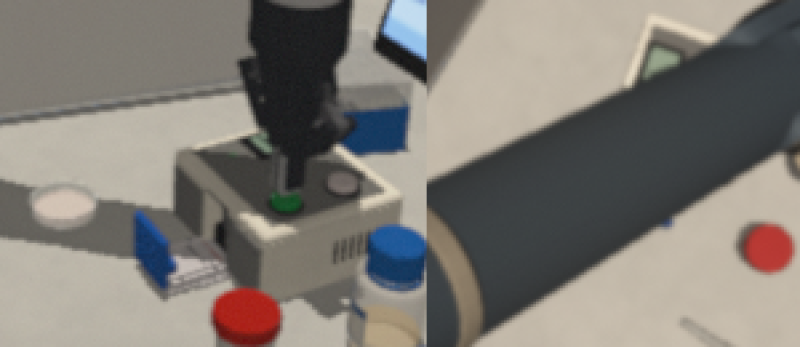

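```bash
python3 -m jog '[[[0,0,0,-0.1,0.3,0,0],[0,0,0,-0.1,0.5,0,0],[0,0,0,-0.1,0.7,0,0],[0,0,0,-0.1,0.8,0,0],[0,0,0,-0.1,0.9,0,0],[0,0,0,-0.1,1.0,0,0],[0,0,0,-0.1,1.1,0,0],[0,0,0,-0.1,1.1,0,0]]]'
python3 -c "
from m import *
st()"
```

```text
time: 14.55
position: [543.3, -398.7, 77.2]
tool_rot: [0.698, -0.697, 0.117, -0.117]
wrist_force: [-1.9, 2.5, 8.0]
width: 0.0
t 14.55 pos [ 543.3 -398.7   77.2] meter [ 38.  -42.2  77.2] F [-1.9  2.5  8. ] w 0.0 q [ 0.1  0.7  0.7  1.7 -0.5  0.9  2.3]
toolR [[0.946, 0.0, 0.326], [-0.326, 0.001, 0.946], [-0.0, -1.0, 0.001]]
```

```bash
python3 -m jog '[[[0,0,0,0,0.1,0,0],[0,0,0,0,0.2,0,0],[0,0,0,0,0.3,0,0],[0,0,0,0,0.3,0,0],[0,0,0,0,0.3,0,0],[0,0,0,0,0.3,0,0],[0,0,0,0,0.3,0,0],[0,0,0,0,0.3,0,0]]]'
python3 -c "
from m import *
st()"
python3 -m jog '[[[0,0,0,0,-0.5,0,0],[0,0,0,0,-1,0,0],[0,0,0,0,-2,0,0],[0,0,0,0,-4,0,0],[0,0,0,0,-7,0,0],[0,0,0,-5,-10,2,0],[0,0,0,-10,-12,4,0],[0,0,0,-15,-14,6,0]]]'
python3 -m jog '[[[0,0,0,-4,-2,3,0],[0,0,0,-8,-4,6,0],[0,0,0,-10,-6,9,0],[0,0,0,-10,-8,9,0],[0,0,0,-10,-8,9,0],[0,0,0,-10,-8,9,0],[0,0,0,-10,-8,9,0],[0,0,0,-10,-8,9,0]]]'
python3 - <<'E'
from m import *
st()
for c in('scene','top'): 
  f=snap(c,c+'5.png')
  for l in ['push_plate','red_cup','bottle','dish']:
        r=viewer.spot_in(c,l); print(l,[(np.round(d['position'],0),round(d['score'],2)) for d in r[:1]])
  print('plate top latched/home/out px',[proj(f,W(-100+d,0,57)).round(1) for d in (35,50,0)])
s=cv2.imread('pics/scene5.png')[195:345,220:400];t=cv2.imread('pics/top5.png')[130:280,210:350]
cv2.imwrite('pics/c5.png',cv2.resize(np.hstack([s,t]),(800,375),interpolation=3))
E
```

```text
time: 15.55
position: [543.3, -398.7, 76.9]
tool_rot: [0.698, -0.697, 0.116, -0.117]
wrist_force: [-6.7, 7.5, 23.0]
width: 0.3
t 15.55 pos [ 543.3 -398.7   76.9] meter [ 38.  -42.3  76.9] F [-6.7  7.5 23. ] w 0.3 q [ 0.1  0.7  0.7  1.7 -0.6  0.9  2.3]
toolR [[0.946, 0.001, 0.326], [-0.326, 0.002, 0.946], [0.001, -1.0, 0.002]]
time: 16.55
position: [420.1, -292.7, 214.6]
tool_rot: [-0.697, 0.697, -0.116, 0.117]
wrist_force: [1.3, 0.5, 2.4]
width: 0.0
time: 17.55
position: [355.5, -175.8, 292.7]
tool_rot: [-0.697, 0.698, -0.118, 0.116]
wrist_force: [0.4, 0.3, 0.3]
width: 0.2
t 17.55 pos [ 355.5 -175.8  292.7] meter [-211.9  107.8  292.7] F [0.4 0.3 0.3] w 0.2 q [-0.6 -0.1  0.8  2.1  0.1  1.2  1.5]
toolR [[0.945, -0.002, 0.326], [-0.326, -0.001, 0.945], [-0.001, -1.0, -0.001]]
push_plate [(array([ 468., -339.,   16.]), 0.9)]
red_cup [(array([ 419., -455.,   55.]), 0.63)]
bottle [(array([ 511., -511.,   62.]), 0.72)]
dish [(array([ 479., -211.,   10.]), 0.61)]
plate top latched/home/out px [array([275.1, 279.9]), array([281.2, 278. ]), array([260.6, 284.3])]
push_plate [(array([ 492., -336.,   13.]), 0.59)]
red_cup [(array([ 432., -446.,   65.]), 0.66)]
bottle [(array([ 528., -496.,   74.]), 0.92)]
dish [(array([ 483., -203.,   12.]), 0.94)]
plate top latched/home/out px [array([292.9, 211.9]), array([294.7, 206.7]), array([288.7, 224.1])]
```

View pics/c5.png

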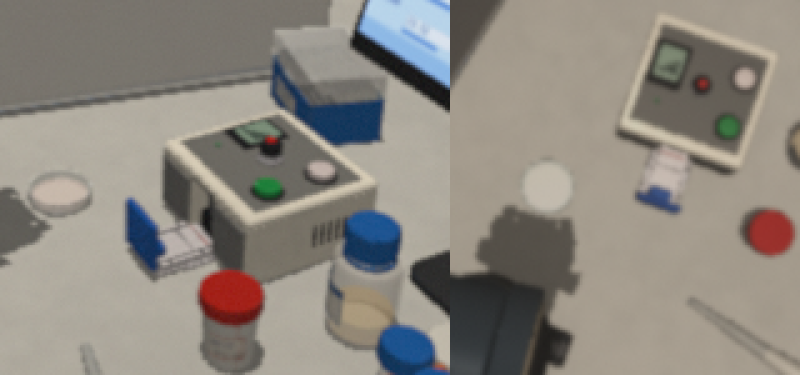

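The top view puts the plate's top at about (293,210). The prediction for latched is (292.9,211.9), for out (288.7,224.1). The bystanders haven't moved and the arm is clear, so I hand in.

```bash
python3 -c "
from rig import ticket
print(ticket.job_done())"
```

```text
the job is handed in; nothing more can be done
None
```

The daily check is done and handed in at about 17.7 s of the 51 s allowed.

- **Slide home:** I pushed the blue plate with the shut fingertips until it stopped moving, while the force rose to about 24 N. I held it there for a bit over a second, then let go.
- **Latched:** In the last pictures the plate matches the latched position (35 mm) to within about 3 pixels in both cameras. It does not match the out or fully-home positions. In the last pictures the standard is no longer in view in front of the tunnel.
- **Green key:** I pressed it to 76.9 mm above the bench, where full travel would be 77 mm. The vertical force was about 23 N, well above the key's own spring. I then released it, and the picture shows it up again.
- **Left alone:** The white key was not pressed. The cup, bottle and dish read within about 4 mm of where they started, which is the detector's own accuracy. The arm ended well clear, touching nothing.

I could not read the slide, pin or key joints directly, so these results come from the arm's position, the forces and the pictures. The trained network's position for `push_plate` disagreed between the two cameras by about 24 mm in x, so I relied on my fitted pose of the meter instead.

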